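# Lock a bayonet setting die into the bench post

## Task

Take the setting die with the oblong head from the wooden rack and fit it into the bayonet socket of the bench post: lower it in with its two lugs in line with the two slots, press it down gently against the spring (about 18 N, never more than 25 N), twist it a quarter turn clockwise, seen from above, up to the stop without forcing it and let the spring lift it into its locking seat, then let go of it. Leave the other dies standing in the rack and the other things on the bench where they are.

Things in the scene. Friction and masses are not known exactly. Their poses are not given: they have to be found in the camera images.
- die_mid (a point): The setting die to fit: plain steel, about 0.2 kg, 73 mm tall, standing in any one of the rack's compartments. Point on its axis half-way up, 36.5 mm above its foot, z up. Oblong head 49 to 69 mm above the foot: 42 mm along x, 20 mm across y with flat sides to grip; on it a 14 mm round boss. Shank 26 mm in diameter, its lowest 4 mm tapering to 20 mm. Same after a half turn.
- die_lugs (a point): Centre of the same die's lugs, on its axis 13 mm above the foot. Two opposite lugs stick out along x, in line with the long way of the head: 38 mm tip to tip, 7 mm wide, 6 to 20 mm above the foot.
- die_post: Bench post, fixed: grey base plate 130 (x) x 100 (y) x 14 mm, steel post 56 mm in diameter at its centre with the socket facing up; origin on the post's axis at the bench surface, z up. The socket's rim is 75 to 90 mm above the bench, as its height was last clamped; no reading shows this, it must be felt (or roughly seen).
- post_slots (a point): Point on the post's axis 75 mm above the bench, the lowest the rim can be. Bore 28 mm. Two lug slots along x, 10.5 mm wide, 41 mm tip to tip, through a 7 mm thick lip. Slots look the same after a half turn. A foot that stops 6 mm below the rim has its lugs standing on the lip, not in the slots.
- post_spring (a point): Point on the post's axis 57 mm above the bench. The top of a spring plunger (14 mm brass pin) is 18 mm below the rim: it meets the foot with 4 N and gains 1.4 N per mm. With the foot 27 mm below the rim (16.6 N) the lugs are under the lip and free to turn; at 29 mm (19.4 N) the foot is on the hard floor and force shoots up: over 28 N does harm.
- post_lock (a point): Point on the post's axis 51 mm above the bench. Under the lip the die turns clockwise only, seen from above, to a stop 80 degrees from the slots. There the lip's underside has a seat into which the spring lifts the lugs 3 mm. Locked: foot 24 mm below the rim, lugs within about 10 degrees of the stop.
- rack: The wooden rack, fixed: open tray 85 (x) x 245 (y) x 22 mm with 6 mm walls, three compartments side by side along its y, centres 80 mm apart, one die standing in each; origin under its centre. The dies stand on its floor, 6 mm up.
- round_die_mid (a point): Neighbour die with a round head 32 mm in diameter and no lugs, 73 mm tall, half-way up its axis. To stay standing in the rack.
- square_die_mid (a point): Neighbour die with a square head 26 mm wide and no lugs, 73 mm tall, half-way up its axis. To stay standing in the rack.
- mallet_mid (a point): A hammer lying on the bench; leave alone.
- awl_mid (a point): A screwdriver-shaped awl lying on the bench; leave alone.
- rivet_jar_mid (a point): A small jar, 56 mm in diameter, 70 mm tall; leave alone.
- cup_mid (a point): A steel cup, 68 mm in diameter, 75 mm tall; leave alone.
- outline_die_mid (a point): A flat strip-steel outline cutting die, 100 x 90 x 19 mm; leave alone.
- weight_mid (a point): A round steel weight, 60 mm in diameter, 35 mm tall; leave alone.
There are look-alikes about, which are no part of the job. What is shaped like the part that bears square_die_mid but purple or red is not meant. What is shaped like the part that bears round_die_mid but purple is not meant.

How it is judged:
By the outcome, as a careful person would: the job done as asked, in the order asked, and still so for the second after the job is handed in, with the robot touching nothing.
It also fails if it takes over 69 s, if anything falls off the work surface, if the arm or the gripper's body presses on something with over 40 N, if the wrist force passes 120 N, or if a joint passes its speed limit or range.

## Robot

A 6-joint arm with a two-finger parallel gripper is mounted at the origin on the work surface. World frame = base frame: x ahead of the robot, y to its left, z up, the work surface at z = 0. Lengths are in mm, angles in rad, forces in N, time in s.
With the tool pointing down it reaches from about 275 to 775 mm from the base axis. Payload 14.6 kg.
Tool frame: the origin (TCP) lies at the centre of the arm's flange, where the gripper is bolted on; the fingertips stand 173 mm ahead of it and the grasp point (between the pads) lies 155 mm ahead of it (bot.grasp_offset is the z of the grasp point in the tool frame, in mm); z points along the fingers, y is the line along which they close (so a half turn about z gives the same grasp; the last joint's range is limited). The gripper opens to 85 mm and grips with 20 to 120 N. Pads are 22 mm wide; open, the fingers measure 114 mm over their backs; the gripper's body (76 mm by 85 mm) begins 54 mm behind the grasp point. The pads swing forward as they close: fully open they stand 13 mm farther back than shut.
Start: joints at [1.007, 0.263, -0.048, 1.259, 0, 1.415], TCP at [208.697, 481.741, 404.678] pointing down, gripper open.
Joint ranges: [-2.65, 2.65], [-0.89, 1.7], [-1.18, 1.37], [-2.13, 2.11], [-1.35, 1.29], [-3.14, 3.14]. Speed limits (rad/s): [1.89, 1.89, 2.57, 2.79, 3.14, 3.14].

## Interface

Orientations are given as a rotation vector (axis times angle).
In Python, from cell import status, eyes, bot gives the robot as it stands. The module is installed in compiled form; this text tells all that it offers.
- The arm moves only by the tool step_arm, never from a script. Its argument "targets" is a list of rows, each an object of numbers: "x", "y", "z": the shift along the tool's x, y, z in cm; "turn": the turn about the tool's z in rad. A call has 1 to 20 rows; each row is the pose to reach, as a shift and turn from the pose commanded when the call began, along the tool's axes at that moment; what a row does not reach only later rows make up. A row lasts 1/10 s, in which the tool goes at most 50 mm and 8.59 degrees, less where a joint would pass 70% of its speed; a pose out of reach is approached as far as the arm can. A call with a gripper value outside its range is refused whole. "gripper" is the closure, from -1 (fully open) to 1 (shut), so that 0 is half open, set as the call begins (left out, the last holds). The fingers move at their own pace and stop on an object; the grip force is fixed at half the most. Time passes only in rows, so rows that repeat a pose let the fingers close. It gives the time, the measured TCP pose, the force, the opening and the grip force at its end, in the units of the state.
- status.read_state(): the state, without advancing time (a new reading comes with each control period).
- eyes.get_image(name): name is "scene" or "top" or "wrist"; returns a dict with "image" (384x512x3 uint8, red, green, blue), "fx", "fy", "cx", "cy" (pixels), "origin" and "rotation" of the camera in the world. Camera axes: x right, y down, z forward; pixel columns grow to the right and rows downward; lengths in mm; the calibration is good to about 2 mm. A picture is of the moment at which its call begins. There is no depth.
- bot.close_job(): hands the job in; it is judged then, once.
The state is a dict: "time": time; "joints": joint angles; "qvel": joint speeds; "tau": joint torques, N m; "tool_pos": TCP position; "ee_rot": TCP orientation; "wrist_force": force on the tool from outside, world axes, zero at the start; "torque": the same for the moment, N m; "opening": opening from 0.0 (shut) to 1.0 (fully open); "finger_force": force on a finger pad.
Only numpy, scipy, OpenCV 4.12 (cv2) and the standard library are available. Lean on these libraries where they do the work, as an engineer would, in place of code of your own. Each camera call takes 0.05 s, during which the arm holds its last target. There are 200 camera calls.

## Working session

There is one attempt and no reset: what is moved stays moved. The work goes in short steps, Python scripts to look and compute and a tool call to move; the robot and the scene stay as the last step left them, time stands still between calls to the robot, and variables do not carry over. Pictures are saved under pics/ and viewed, at most 10 in all, crops included, and the job is handed in when it is done.

Besides the shell and the picture viewer there is one more tool, called after "Request:" in YAML: its name, and indented under it one key for each argument. step_arm: Moves the arm, as the interface text tells. Its arguments: {"type":"object","properties":{"targets":{"type":"array"},"gripper":{"type":"number"}},"required":["targets"]}

```bash
mkdir -p pics; cat > h.py <<'E'
from cell import status, eyes, bot
import numpy as np, cv2
from scipy.spatial.transform import Rotation as R
def snap(n,f):
    d=eyes.get_image(n); cv2.imwrite('pics/'+f,d['image'][:,:,::-1]); np.save('pics/'+f[:-4]+'.npy',d,allow_pickle=True); return d
def load(f): return np.load('pics/'+f+'.npy',allow_pickle=True).item()
def ray(d,u,v,z):
    r=np.array(d['rotation'])@np.array([(u-d['cx'])/d['fx'],(v-d['cy'])/d['fy'],1]); o=np.array(d['origin']); return o+r*(z-o[2])/r[2]
def proj(d,p):
    c=np.array(d['rotation']).T@(np.array(p)-d['origin']); return d['fx']*c[0]/c[2]+d['cx'],d['fy']*c[1]/c[2]+d['cy']
E
python3 - <<'E'
from h import *
a=snap('top','top0.png');b=snap('scene','scene0.png')
for d in(a,b):print(d['fx'],d['cx'],d['cy'],d['origin'],np.round(d['rotation'],3).tolist())
s=status.read_state();print(s)
E
```

```text
441.9395932198213 249.84801151972633 198.97223770341768 [ 320.0863318    -3.10184055 1298.55584708] [-2.118, 2.139, -0.185]
380.6441438803674 261.02391865796625 192.72780548748383 [1100.16450395  670.71814691  666.82613446] [-0.882, -2.358, 1.245]
{'time': 0.1, 'joints': array([ 1.00670685e+00,  2.63466470e-01, -4.88747312e-02,  1.25938208e+00,
        2.11453218e-05,  1.41552169e+00]), 'qvel': array([ 0.00070864, -0.00207583,  0.00092371,  0.00135527,  0.00026749,
       -0.00117958]), 'tau': array([ 2.85124734e-03, -6.38577962e+01,  3.85061610e+01,  1.01760277e-02,
       -1.11331940e-04,  3.57824533e-06]), 'tool_pos': array([208.64495543, 481.66990164, 404.27711097]), 'ee_rot': array([-6.37632028e-01, -3.07585008e+00,  1.35104805e-03]), 'wrist_force': array([ 0.43428578,  1.67053218, -0.14741641]), 'torque': array([ 0.02153307, -0.04805531,  0.03323103]), 'finger_force': 0.0, 'opening': 1.00146691746785}
```

View pics/top0.png

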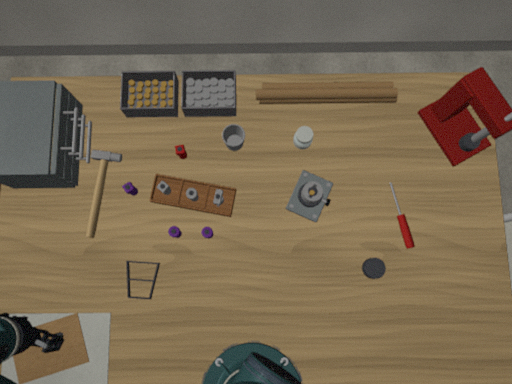

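View pics/scene0.png

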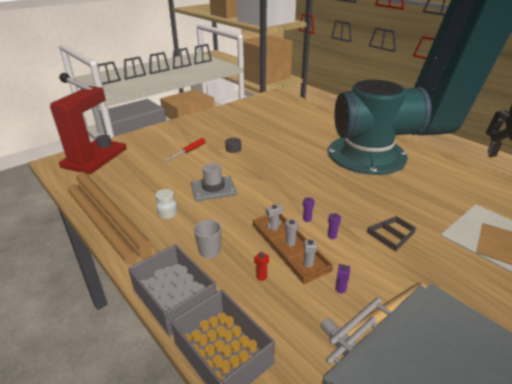

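The top view shows the rack around (193,195) with dies at about (164,187), (191,194) and (218,197). The post is at about (312,193). I'll enlarge both.

```bash
sed -i "s/np.array(d\['rotation'\])/R.from_rotvec(d['rotation']).as_matrix()/" h.py
python3 - <<'E'
from h import *
a=load('top0')['image'][:,:,::-1];b=load('scene0')['image'][:,:,::-1]
A=cv2.resize(a[165:225,145:245],None,fx=4,fy=4,interpolation=2);B=cv2.resize(a[165:225,280:345],None,fx=4,fy=4,interpolation=2)
C=cv2.resize(b[155:285,185:340],None,fx=4,fy=4,interpolation=2)[:340]
C=cv2.resize(b[195:280,245:335],None,fx=4,fy=4,interpolation=2)
out=np.zeros((590,800,3),np.uint8);out[:240,:400]=A;out[:240,400:660]=B;out[245:585,:360]=C
out[245:545,400:700]=cv2.resize(b[150:210,185:245],(300,300),interpolation=2)
cv2.imwrite('pics/z.png',out)
d=load('top0')
for n,u,v,z in[('post',312,193,85),('d1',164,187,77),('d2',191,194,77),('d3',218,197,77)]:print(n,ray(d,u,v,z))
E
```

```text
post [ 551.16516986 -175.00750932   85.        ]
d1 [574.25897776 240.84451285  77.        ]
d2 [553.35372355 164.32064942  77.        ]
d3 [543.98460642  88.29236088  77.        ]
```

View pics/z.png

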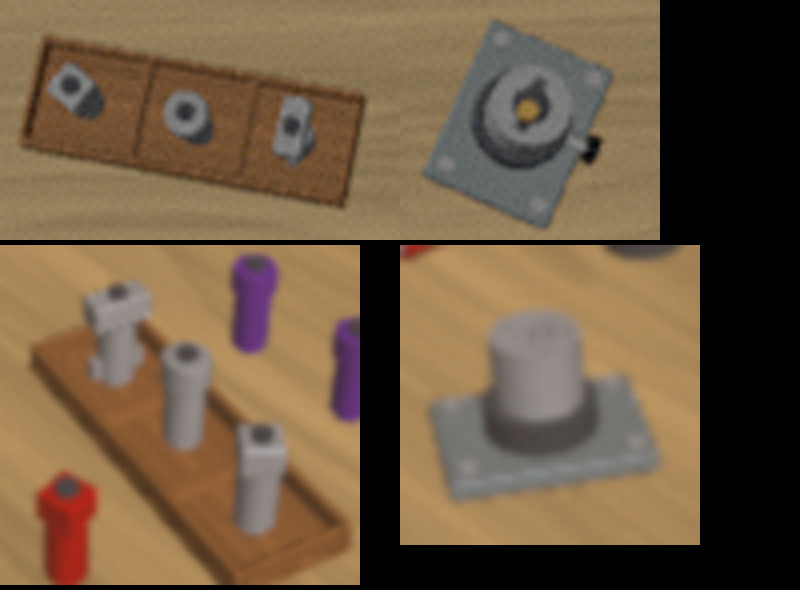

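The oblong die is in the compartment nearest the post, with its boss at about (218,196) in the top view. The post bore is at about (312,192.5), and its slots are yawed about -23°. Next I'll hover over the die.

```bash
cat >> h.py <<'E'
def plan(x,y,z,yawdeg):
    """shift in tool axes (cm) and turn from the measured pose"""
    s=status.read_state(); M=R.from_rotvec(s['ee_rot']).as_matrix()
    sh=M.T@(np.array([x,y,z])-s['tool_pos'])/10
    yaw=np.degrees(np.arctan2(M[1,0],M[0,0])); t=(yaw-yawdeg+180)%360-180
    print('pos',s['tool_pos'].round(1),'yaw',round(yaw,2),'tilt',M[:,2].round(4),'-> shift cm',sh.round(2),'turn',round(np.radians(t),4))
E
python3 - <<'E'
from h import *
d=load('top0');print(ray(d,217.8,196.3,79),ray(d,312,192.5,80))
a,b=ray(d,145+296/4,165+97/4,75),ray(d,145+287/4,165+160/4,75);print(np.degrees(np.arctan2(*(a-b)[1::-1])))
p=ray(d,217.8,196.3,79)
plan(p[0],p[1],360,172)
E
```

```text
[545.62105226  88.70993175  79.        ] [ 553.54556681 -175.76486161   80.        ]
-7.847003511699795
pos [208.6 481.7 404.3] yaw 156.58 tilt [-5.e-04 -8.e-04 -1.e+00] -> shift cm [-46.54 -22.66   4.44] turn -0.2692
```

Request:
step_arm:
  targets:
    - {"x": -46.5,"y": -22.7,"z": 4.4,"turn": -0.27}
    - {"x": -46.5,"y": -22.7,"z": 4.4,"turn": -0.27}
    - {"x": -46.5,"y": -22.7,"z": 4.4,"turn": -0.27}
    - {"x": -46.5,"y": -22.7,"z": 4.4,"turn": -0.27}
    - {"x": -46.5,"y": -22.7,"z": 4.4,"turn": -0.27}
    - {"x": -46.5,"y": -22.7,"z": 4.4,"turn": -0.27}
    - {"x": -46.5,"y": -22.7,"z": 4.4,"turn": -0.27}
    - {"x": -46.5,"y": -22.7,"z": 4.4,"turn": -0.27}
    - {"x": -46.5,"y": -22.7,"z": 4.4,"turn": -0.27}
    - {"x": -46.5,"y": -22.7,"z": 4.4,"turn": -0.27}
    - {"x": -46.5,"y": -22.7,"z": 4.4,"turn": -0.27}
    - {"x": -46.5,"y": -22.7,"z": 4.4,"turn": -0.27}
    - {"x": -46.5,"y": -22.7,"z": 4.4,"turn": -0.27}
    - {"x": -46.5,"y": -22.7,"z": 4.4,"turn": -0.27}
    - {"x": -46.5,"y": -22.7,"z": 4.4,"turn": -0.27}
    - {"x": -46.5,"y": -22.7,"z": 4.4,"turn": -0.27}
  gripper: 0

```text
time: 1.7
tool_pos: [544.7, 89.4, 360.9]
ee_rot: [0.216, 3.134, 0.0]
wrist_force: [-0.3, 0.3, 0.0]
opening: 0.502
finger_force: 0.0
```

```bash
python3 - <<'E'
from h import *
d=snap('wrist','w1.png');print(d['fx'],d['origin'],proj(d,[545.6,88.7,79]))
s=status.read_state();print(s['time'],s['opening']);plan(545.6,88.7,360,172)
E
```

```text
270.68923193330204 [469.6041382   98.03032488 329.9046029 ] (np.float64(253.5477943863404), np.float64(188.1505959804428))
1.75 0.4979586283086554
pos [544.8  89.2 360.9] yaw 172.11 tilt [ 3.e-04  1.e-04 -1.e+00] -> shift cm [-0.09 -0.04  0.09] turn 0.0019
```

View pics/w1.png

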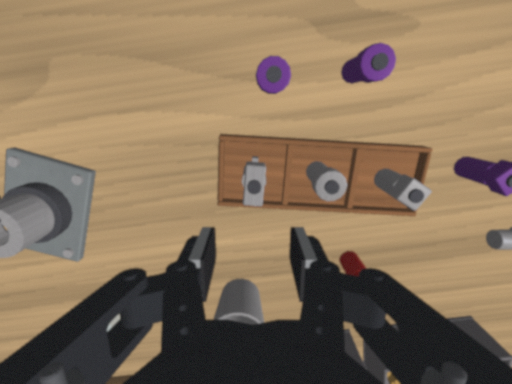

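The wrist view shows the oblong head at about (255,185) with its boss at (254.5,187), within about a pixel of the prediction. I'll measure its centre and orientation.

```bash
python3 - <<'E'
from h import *
d=load('w1');im=d['image'].astype(int)
sat=im.max(2)-im.min(2);m=((sat<25)&(im.min(2)>110)).astype(np.uint8);m[:155]=0;m[215:]=0;m[:,:235]=0;m[:,278:]=0
m=cv2.morphologyEx(m,cv2.MORPH_CLOSE,np.ones((7,7)))
cs=cv2.findContours(m,0,2)[0];c=max(cs,key=cv2.contourArea);r=cv2.minAreaRect(c);box=cv2.boxPoints(r);print(r,box)
B=np.array([ray(d,u,v,75) for u,v in box]);print(B.round(1),B.mean(0))
for i in range(4):
  e=B[(i+1)%4]-B[i];print(np.linalg.norm(e),np.degrees(np.arctan2(e[1],e[0])))
k=((im.max(2)<95)&(sat<25)).astype(np.uint8);k[:175]=0;k[200:]=0;k[:,:246]=0;k[:,264:]=0
v,u=np.nonzero(k);print(u.mean(),v.mean(),len(u),ray(d,u.mean(),v.mean(),79))
E
```

```text
((253.5, 181.5), (47.0, 23.0), 90.0) [[242. 158.]
 [265. 158.]
 [265. 205.]
 [242. 205.]]
[[515.6  81.7  75. ]
 [518.6 103.4  75. ]
 [565.9  97.5  75. ]
 [562.7  74.7  75. ]] [540.69843974  89.34019043  75.        ]
21.895584624187 82.13676064987814
47.69555257900603 -7.076663706686487
23.085864309521043 -97.86230504046351
47.69444112197677 171.49342224999162
253.6771653543307 186.48031496062993 127 [543.94356609  89.05286934  79.        ]
```

Request:
step_arm:
  targets:
    - {"z": 5}
    - {"z": 9}
    - {"z": 12}
    - {"z": 14.1}
    - {"z": 14.1}
    - {"z": 14.1}
    - {"z": 14.1}
    - {"z": 14.1}

```text
schema error: expected keys x, y, z, turn
```

```bash
python3 - <<'E'
from h import *
plan(544.8,89,219,172)
E
```

```text
pos [544.8  89.2 360.9] yaw 172.11 tilt [ 3.e-04  1.e-04 -1.e+00] -> shift cm [-0.   -0.03 14.19] turn 0.0019
```

Request:
step_arm:
  targets:
    - {"z": 0}
    - {"z": 0}
    - {"z": 0}
    - {"z": 0}
    - {"z": 0}
    - {"z": 0}
    - {"z": 0}
    - {"z": 0}
  gripper: 1

```text
schema error: expected keys x, y, z, turn
```

Every row needs all four keys, so both calls were refused and nothing moved. I'll send the descent again.

Request:
step_arm:
  targets:
    - {"x": 0,"y": 0,"z": 5,"turn": 0}
    - {"x": 0,"y": 0,"z": 9,"turn": 0}
    - {"x": 0,"y": 0,"z": 12,"turn": 0}
    - {"x": 0,"y": 0,"z": 14.1,"turn": 0}
    - {"x": 0,"y": 0,"z": 14.1,"turn": 0}
    - {"x": 0,"y": 0,"z": 14.1,"turn": 0}
    - {"x": 0,"y": 0,"z": 14.1,"turn": 0}

```text
time: 2.45
tool_pos: [545.6, 88.7, 221.1]
ee_rot: [0.217, 3.132, 0.0]
wrist_force: [0.2, 0.7, -0.4]
opening: 0.502
finger_force: 0.0
```

Request:
step_arm:
  targets:
    - {"x": 0,"y": 0,"z": 0.1,"turn": 0}
    - {"x": 0,"y": 0,"z": 0.1,"turn": 0}
    - {"x": 0,"y": 0,"z": 0.1,"turn": 0}
    - {"x": 0,"y": 0,"z": 0.1,"turn": 0}
    - {"x": 0,"y": 0,"z": 0.1,"turn": 0}
    - {"x": 0,"y": 0,"z": 0.1,"turn": 0}
    - {"x": 0,"y": 0,"z": 0.1,"turn": 0}
    - {"x": 0,"y": 0,"z": 0.1,"turn": 0}
  gripper: 1

```text
time: 3.25
tool_pos: [545.6, 88.7, 219.9]
ee_rot: [0.218, 3.132, 0.001]
wrist_force: [-1.2, 1.3, 8.7]
opening: 0.267
finger_force: 58.4
```

Request:
step_arm:
  targets:
    - {"x": 0,"y": 0,"z": -2,"turn": 0}
    - {"x": 0,"y": 0,"z": -5,"turn": 0}
    - {"x": 0,"y": 0,"z": -9,"turn": 0}
    - {"x": 0,"y": 0,"z": -12,"turn": 0}
    - {"x": 0,"y": 0,"z": -12,"turn": 0}
    - {"x": 0,"y": 0,"z": -12,"turn": 0}
    - {"x": 0,"y": 0,"z": -12,"turn": 0}

```text
time: 3.95
tool_pos: [544.8, 88.6, 337.7]
ee_rot: [-0.218, -3.133, 0.0]
wrist_force: [-0.6, -0.5, -1.5]
opening: 0.269
finger_force: 59.4
```

```bash
python3 - <<'E'
from h import *
d=snap('wrist','w2.png');s=status.read_state();print(s['time'],s['wrist_force'],s['opening'])
# post from w2
plan(553,-175.8,340,157.3)
print(proj(d,[553.5,-175.8,80]))
cv2.imwrite('pics/w2z.png',cv2.resize(d['image'][:,:,::-1],(640,480)))
E
```

```text
4.0 [-0.2811749   0.63787108 -2.22885959] 0.2663912971374011
pos [544.8  88.6 337.6] yaw 172.05 tilt [-0.0018 -0.     -1.    ] -> shift cm [ -4.47 -26.07  -0.24] turn 0.2574
(np.float64(-25.432009384586564), np.float64(241.4431701482942))
```

View pics/w2z.png

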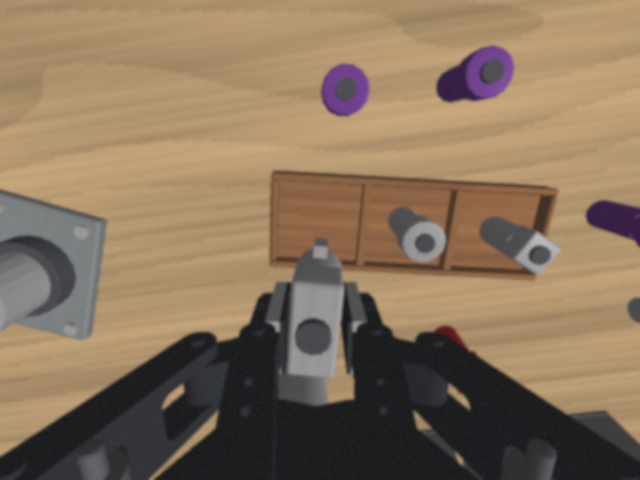

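The die is held squarely. Its boss is at about (250.6,269.6) in full-resolution pixels, and the two neighbour dies are still standing. Next I'll move to just short of the post and look at the socket.

```bash
python3 - <<'E'
from h import *
d=load('w2');s=status.read_state()
b=ray(d,250.6,269.6,s['tool_pos'][2]-140.9);M=R.from_rotvec(s['ee_rot']).as_matrix();print('boss in tool',M.T@(b-s['tool_pos']))
c,sn=np.cos(np.radians(157.3)),np.sin(np.radians(157.3))
plan(553.5+40*c,-175.8+40*sn,345,157.3)
E
```

```text
boss in tool [  2.14261215  -2.52807604 140.90475298]
pos [544.8  88.6 337.6] yaw 172.05 tilt [-0.0018 -0.     -1.    ] -> shift cm [ -0.65 -25.05  -0.73] turn 0.2574
```

Request:
step_arm:
  targets:
    - {"x": -0.6,"y": -25,"z": -0.7,"turn": 0.257}
    - {"x": -0.6,"y": -25,"z": -0.7,"turn": 0.257}
    - {"x": -0.6,"y": -25,"z": -0.7,"turn": 0.257}
    - {"x": -0.6,"y": -25,"z": -0.7,"turn": 0.257}
    - {"x": -0.6,"y": -25,"z": -0.7,"turn": 0.257}
    - {"x": -0.6,"y": -25,"z": -0.7,"turn": 0.257}
    - {"x": -0.6,"y": -25,"z": -0.7,"turn": 0.257}
    - {"x": -0.6,"y": -25,"z": -0.7,"turn": 0.257}
    - {"x": -0.6,"y": -25,"z": -0.7,"turn": 0.257}
    - {"x": -0.6,"y": -25,"z": -0.7,"turn": 0.257}

```text
time: 5.0
tool_pos: [516.7, -158.8, 345.6]
ee_rot: [-0.615, -3.081, -0.0]
wrist_force: [0.3, 0.0, -2.9]
opening: 0.263
finger_force: 59.7
```

```bash
python3 - <<'E'
from h import *
d=snap('wrist','w3.png');plan(553.5,-175.8,345,157.3)
print(proj(d,[553.5,-175.8,80]),d['origin'],d['fx'])
cv2.imwrite('pics/w3z.png',cv2.resize(d['image'][60:310,130:380,::-1],None,fx=2.3,fy=2.3,interpolation=2))
E
```

```text
pos [ 516.6 -158.9  345.6] yaw 157.4 tilt [-1.e-04  1.e-04 -1.e+00] -> shift cm [-4.05 -0.14  0.06] turn 0.0018
(np.float64(252.6306870861785), np.float64(232.5006064847513)) [ 446.57907728 -131.70069666  314.57417235] 270.68923193330204
```

View pics/w3z.png

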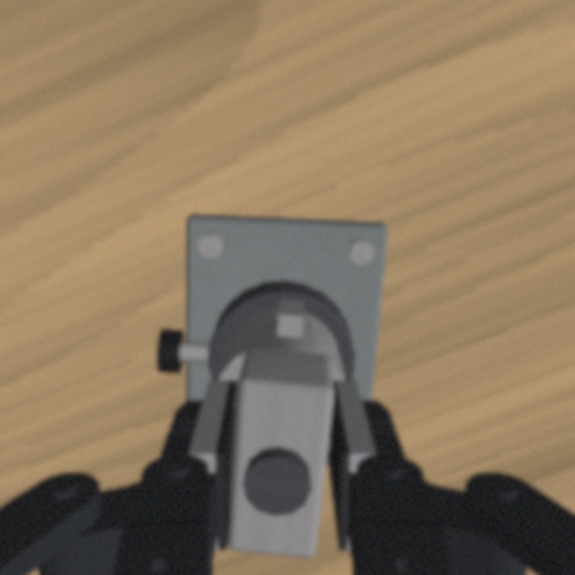

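The held die hides the socket, because the top of the wrist image points back toward the robot. I'll move past the post to uncover it.

Request:
step_arm:
  targets:
    - {"x": -5,"y": 0,"z": 0,"turn": 0}
    - {"x": -10,"y": 0,"z": 0,"turn": 0}
    - {"x": -10,"y": 0,"z": 0,"turn": 0}
    - {"x": -10,"y": 0,"z": 0,"turn": 0}
    - {"x": -10,"y": 0,"z": 0,"turn": 0}
    - {"x": -10,"y": 0,"z": 0,"turn": 0}

```text
time: 5.65
tool_pos: [608.0, -197.8, 346.2]
ee_rot: [0.617, 3.08, -0.0]
wrist_force: [-0.5, 0.8, -2.8]
opening: 0.263
finger_force: 59.7
```

```bash
python3 - <<'E'
from h import *
d=snap('wrist','w4.png');plan(553.5,-175.8,345,157.3)
print(proj(d,[553.5,-175.8,80]),d['origin'],d['fx'])
cv2.imwrite('pics/w4z.png',cv2.resize(d['image'][60:310,130:380,::-1],None,fx=2.3,fy=2.3,interpolation=2))
E
```

```text
pos [ 608.  -197.9  346.3] yaw 157.34 tilt [ 3.e-04 -2.e-04 -1.e+00] -> shift cm [ 5.88 -0.07  0.13] turn 0.0006
(np.float64(253.67291046732424), np.float64(125.69356531753601)) [ 537.99307625 -170.57372342  315.1413583 ] 270.68923193330204
```

View pics/w4z.png

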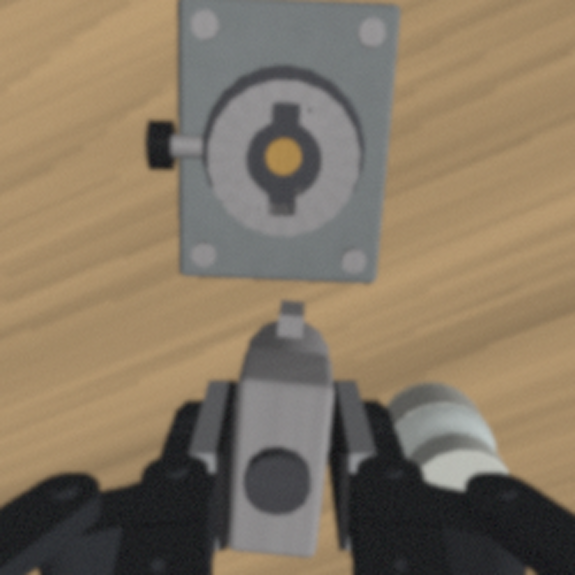

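The socket is clear now. In this crop the rim centre is about (283,158), the slot tips about (287,103) and (282,215), and the lug's tip edge about (291,316). Next I'll turn these into tool-frame points.

```bash
python3 - <<'E'
from h import *
d=load('w4');s=status.read_state();T=s['tool_pos'];M=R.from_rotvec(s['ee_rot']).as_matrix()
im=d['image'].astype(np.float32)
g=cv2.cvtColor(d['image'],cv2.COLOR_RGB2GRAY)
def tl(u,v,z): return (M.T@(ray(d,u,v,z)-T))
P=lambda a,b:(a/2.3+130-.28,b/2.3+60-.28)
# rim: bright neutral
hsv=cv2.cvtColor(d['image'],cv2.COLOR_RGB2HSV)
for th in(120,130,140):
  m=((g>th)&(hsv[...,1]<30)).astype(np.uint8);m[:85]=0;m[167:]=0;m[:,:212]=0;m[:,295:]=0
  m=cv2.morphologyEx(m,cv2.MORPH_OPEN,np.ones((3,3)))
  c=max(cv2.findContours(m,0,1)[0],key=cv2.contourArea)
  h=cv2.convexHull(c).reshape(-1,2).astype(float)
  for z in(75,82,90):
    Q=np.array([tl(u,v,z)[:2] for u,v in h]);A=np.c_[2*Q,np.ones(len(Q))];q=np.linalg.lstsq(A,(Q**2).sum(1),rcond=None)[0]
    print(th,z,'centre',q[:2].round(2),'dia',round(2*np.sqrt(q[2]+q[0]**2+q[1]**2),1),'res',np.std(np.hypot(*(Q-q[:2]).T)).round(2))
# dark slots+bore
m=((g<105)).astype(np.uint8)
z=82
a,b=tl(*P(287,103),z),tl(*P(282,215),z);print('slot tips',a,b,np.hypot(*(a-b)[:2]),np.degrees(np.arctan2((a-b)[1],(a-b)[0])))
l=tl(*P(291,316),T[2]-193.9);print('lug tip',l)
print('lug L/R',tl(*P(279,316),T[2]-193.9),tl(*P(303,316),T[2]-193.9))
for p in[(243,380),(333,384),(230,548),(316,555)]:print('head',tl(*P(*p),T[2]-144.9))
print('boss',tl(*P(277,481),T[2]-140.9))
print('plate edges',[ (tl(*P(*p),14)).round(1) for p in[(180,0),(181,274),(398,8),(375,282)]])
E
```

```text
120 75 centre [53.19 -4.24] dia 62.4 res 2.05
120 82 centre [53.83 -4.17] dia 60.5 res 1.99
120 90 centre [54.56 -4.09] dia 58.5 res 1.92
130 75 centre [54.94 -1.39] dia 57.0 res 0.23
130 82 centre [55.53 -1.4 ] dia 55.3 res 0.23
130 90 centre [56.2  -1.41] dia 53.4 res 0.22
140 75 centre [55.51 -1.46] dia 55.0 res 0.24
140 82 centre [56.09 -1.47] dia 53.4 res 0.24
140 90 centre [56.74 -1.48] dia 51.6 res 0.23
slot tips [ 7.60698635e+01 -6.62871043e-03  2.64246836e+02] [ 35.79534995  -1.77572102 264.26009318] 40.313349268576346 2.515149101891703
lug tip [ 19.63345619   0.71287589 193.89355326]
lug L/R [ 19.63193401  -2.60069697 193.89367642] [ 19.63497837   4.02645361 193.89343011]
head [ 22.86954808  -9.55167742 144.8928706 ]
head [ 22.00595728   8.41201165 144.89248849]
head [-17.12705808 -13.10527809 144.90610291]
head [-18.9500693    5.69161715 144.90600422]
boss [  2.35513679  -2.7818008  140.89933921]
plate edges [array([119.7, -46.8, 332.2]), array([ -5.4, -52.3, 332.3]), array([116.5,  49.6, 332.2]), array([ -9.5,  45. , 332.3])]
```

Both sources put the post near tool (56, -1), but the head's apparent lean suggests the wrist camera is slightly biased. I'll go just above the socket and compare lug with slot directly.

Request:
step_arm:
  targets:
    - {"x": 2,"y": -0.1,"z": 0,"turn": 0}
    - {"x": 5.6,"y": -0.1,"z": 1,"turn": 0}
    - {"x": 5.6,"y": -0.1,"z": 2.8,"turn": 0}
    - {"x": 5.6,"y": -0.1,"z": 2.8,"turn": 0}
    - {"x": 5.6,"y": -0.1,"z": 2.8,"turn": 0}
    - {"x": 5.6,"y": -0.1,"z": 2.8,"turn": 0}

```text
time: 6.3
tool_pos: [557.2, -177.9, 318.6]
ee_rot: [0.617, 3.079, -0.001]
wrist_force: [-0.1, 0.1, -2.1]
opening: 0.267
finger_force: 59.7
```

```bash
python3 - <<'E'
from h import *
d=snap('wrist','w5.png');b=snap('scene','s5.png');plan(553.5,-175.8,318,157.3)
u,v=map(int,proj(b,[553,-176,100]));print(u,v)
o=np.zeros((560,800,3),np.uint8)
o[:480,:480]=cv2.resize(d['image'][130:290,170:330,::-1],(480,480),interpolation=2)
o[:480,490:790]=cv2.resize(b['image'][v-48:v+48,u-30:u+30,::-1],(300,480),interpolation=2);print(u-30,v-48)
cv2.imwrite('pics/z5.png',o)
E
```

```text
pos [ 557.2 -177.9  318.3] yaw 157.32 tilt [ 1.e-03 -5.e-04 -1.e+00] -> shift cm [0.42 0.06 0.03] turn 0.0004
212 161
182 113
```

View pics/z5.png

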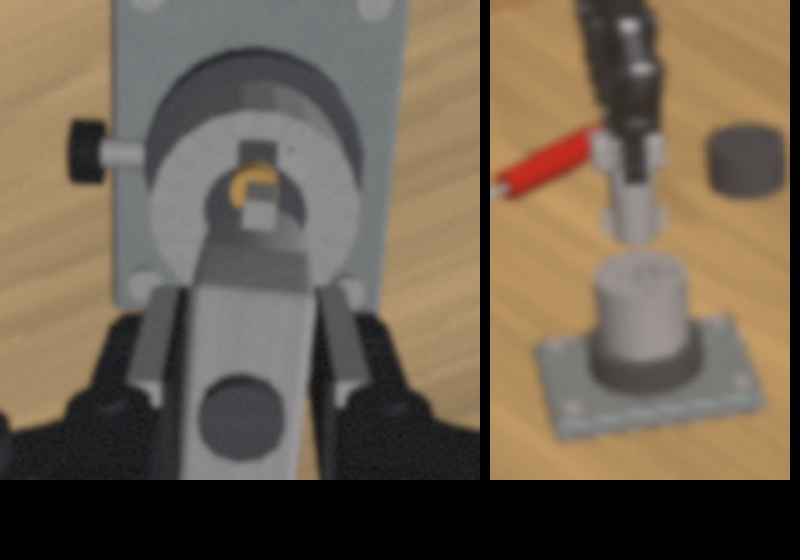

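In the wrist view the lug is at column 261 and the near slot at column 258, so they are close in line. To check for camera roll, I'll compare plate and rack yaw between the top and wrist cameras.

```bash
python3 - <<'E'
from h import *
t=load('top0');w=load('w1');w4=load('w4')
yaw=lambda d,p,q,z:round(float(np.degrees(np.arctan2(*(ray(d,*p,z)-ray(d,*q,z))[1::-1]))),2)
T=lambda a,b:(a/4+145-.37,b/4+165-.37)
Tp=lambda a,b:((a-400)/4+280-.37,b/4+165-.37)
print('rack top',yaw(t,T(363,97),T(45,38),22),yaw(t,T(345,207),T(22,147),22),'short',yaw(t,T(45,38),T(22,147),22),yaw(t,T(363,97),T(345,207),22))
print('rack w1 ',yaw(w,(220,136),(430,147),22),yaw(w,(218,206),(414,215),22))
print('plate top',yaw(t,Tp(490,20),Tp(425,175),14),yaw(t,Tp(612,72),Tp(547,227),14),'short',yaw(t,Tp(490,20),Tp(612,72),14),yaw(t,Tp(425,175),Tp(547,227),14))
P=lambda a,b:(a/2.3+130-.28,b/2.3+60-.28)
print('plate w4',yaw(w4,P(181,274),P(180,0),14),yaw(w4,P(375,282),P(398,8),14),yaw(w4,P(181,274),P(375,282),14))
# w5 positions in tool
d=load('w5');s=status.read_state();M=R.from_rotvec(s['ee_rot']).as_matrix();p0=s['tool_pos']
Q=lambda a,b:(a/3+170-.33,b/3+130-.33)
tl=lambda a,b,z:(M.T@(ray(d,*Q(a,b),z)-p0)).round(2)
for z in(77,82,88):print(z,'slot tip',tl(258,142,z),'rim L,R',tl(150,211,z),tl(360,211,z),'front',tl(256,110,z))
f=p0[2]-213.9;print('lug bottom tip',tl(261.5,182,f+6),'top tip',tl(261,200,f+20),'boss',tl(241,417,f+73))
E
```

```text
rack top -101.3 -101.18 short -10.13 -9.35
rack w1  -100.83 -100.67
plate top -23.76 -24.44 short 65.54 65.95
plate w4 -25.16 -24.76 -115.09
77 slot tip [ 20.19   0.83 241.27] rim L,R [  0.6  -28.77 241.29] [  0.62  28.93 241.29] front [ 28.93   0.26 241.26]
82 slot tip [ 21.49   0.76 236.26] rim L,R [  2.37 -28.13 236.29] [  2.39  28.2  236.28] front [3.0020e+01 2.1000e-01 2.3626e+02]
88 slot tip [ 23.06   0.69 230.26] rim L,R [  4.49 -27.36 230.28] [  4.51  27.32 230.28] front [3.1340e+01 1.5000e-01 2.3025e+02]
lug bottom tip [ 19.45   1.24 207.88] top tip [ 19.85   0.9  193.88] boss [  2.04  -2.94 140.9 ]
```

Both cameras agree on yaw to about 1°. The die sits roughly 1 mm off the post axis and lies within about 2° of the slots, which the taper should absorb. I'll go down by feel from here.

Request:
step_arm:
  targets:
    - {"x": 0.07,"y": 0,"z": 0.4,"turn": 0}
    - {"x": 0.07,"y": 0,"z": 0.9,"turn": 0}
    - {"x": 0.07,"y": 0,"z": 1.3,"turn": 0}
    - {"x": 0.07,"y": 0,"z": 1.6,"turn": 0}
    - {"x": 0.07,"y": 0,"z": 1.8,"turn": 0}
    - {"x": 0.07,"y": 0,"z": 1.8,"turn": 0}

```text
time: 7.0
tool_pos: [556.0, -177.4, 299.4]
ee_rot: [-0.618, -3.08, -0.0]
wrist_force: [0.3, -0.4, -1.2]
opening: 0.267
finger_force: 59.7
```

Request:
step_arm:
  targets:
    - {"x": 0,"y": 0,"z": 0.1,"turn": 0}
    - {"x": 0,"y": 0,"z": 0.2,"turn": 0}
    - {"x": 0,"y": 0,"z": 0.3,"turn": 0}
    - {"x": 0,"y": 0,"z": 0.4,"turn": 0}
    - {"x": 0,"y": 0,"z": 0.4,"turn": 0}
    - {"x": 0,"y": 0,"z": 0.4,"turn": 0}

```text
time: 7.6
tool_pos: [556.1, -177.5, 295.7]
ee_rot: [0.618, 3.08, -0.0]
wrist_force: [-0.1, 0.1, -2.2]
opening: 0.269
finger_force: 59.7
```

Request:
step_arm:
  targets:
    - {"x": 0,"y": 0,"z": 0.1,"turn": 0}
    - {"x": 0,"y": 0,"z": 0.2,"turn": 0}
    - {"x": 0,"y": 0,"z": 0.3,"turn": 0}
    - {"x": 0,"y": 0,"z": 0.3,"turn": 0}
    - {"x": 0,"y": 0,"z": 0.3,"turn": 0}

```text
time: 8.1
tool_pos: [556.1, -177.4, 292.7]
ee_rot: [-0.618, -3.08, -0.0]
wrist_force: [0.7, 0.4, -2.1]
opening: 0.266
finger_force: 59.7
```

Request:
step_arm:
  targets:
    - {"x": 0,"y": 0,"z": 0.1,"turn": 0}
    - {"x": 0,"y": 0,"z": 0.2,"turn": 0}
    - {"x": 0,"y": 0,"z": 0.3,"turn": 0}
    - {"x": 0,"y": 0,"z": 0.3,"turn": 0}
    - {"x": 0,"y": 0,"z": 0.3,"turn": 0}

```text
time: 8.6
tool_pos: [556.1, -177.4, 289.6]
ee_rot: [-0.618, -3.08, 0.0]
wrist_force: [0.3, 0.0, -2.6]
opening: 0.259
finger_force: 59.7
```

Request:
step_arm:
  targets:
    - {"x": 0,"y": 0,"z": 0.1,"turn": 0}
    - {"x": 0,"y": 0,"z": 0.2,"turn": 0}
    - {"x": 0,"y": 0,"z": 0.3,"turn": 0}
    - {"x": 0,"y": 0,"z": 0.3,"turn": 0}
    - {"x": 0,"y": 0,"z": 0.3,"turn": 0}

```text
time: 9.1
tool_pos: [556.1, -177.4, 286.6]
ee_rot: [-0.618, -3.08, -0.0]
wrist_force: [-0.4, 0.9, -2.8]
opening: 0.266
finger_force: 59.7
```

Request:
step_arm:
  targets:
    - {"x": 0,"y": 0,"z": 0.1,"turn": 0}
    - {"x": 0,"y": 0,"z": 0.2,"turn": 0}
    - {"x": 0,"y": 0,"z": 0.3,"turn": 0}
    - {"x": 0,"y": 0,"z": 0.3,"turn": 0}
    - {"x": 0,"y": 0,"z": 0.3,"turn": 0}

```text
time: 9.6
tool_pos: [556.1, -177.4, 283.7]
ee_rot: [-0.618, -3.08, 0.0]
wrist_force: [-0.1, 0.4, -1.7]
opening: 0.269
finger_force: 59.7
```

Request:
step_arm:
  targets:
    - {"x": 0,"y": 0,"z": 0.1,"turn": 0}
    - {"x": 0,"y": 0,"z": 0.2,"turn": 0}
    - {"x": 0,"y": 0,"z": 0.2,"turn": 0}
    - {"x": 0,"y": 0,"z": 0.2,"turn": 0}

```text
time: 10.0
tool_pos: [556.1, -177.4, 281.6]
ee_rot: [-0.618, -3.08, -0.0]
wrist_force: [-0.3, 0.7, -1.6]
opening: 0.263
finger_force: 59.7
```

Request:
step_arm:
  targets:
    - {"x": 0,"y": 0,"z": 0.1,"turn": 0}
    - {"x": 0,"y": 0,"z": 0.2,"turn": 0}
    - {"x": 0,"y": 0,"z": 0.2,"turn": 0}
    - {"x": 0,"y": 0,"z": 0.2,"turn": 0}

```text
time: 10.4
tool_pos: [556.1, -177.4, 279.7]
ee_rot: [-0.618, -3.08, -0.0]
wrist_force: [0.6, 0.1, -2.1]
opening: 0.268
finger_force: 59.7
```

Request:
step_arm:
  targets:
    - {"x": 0,"y": 0,"z": 0.1,"turn": 0}
    - {"x": 0,"y": 0,"z": 0.2,"turn": 0}
    - {"x": 0,"y": 0,"z": 0.2,"turn": 0}
    - {"x": 0,"y": 0,"z": 0.2,"turn": 0}

```text
time: 10.8
tool_pos: [556.1, -177.4, 277.6]
ee_rot: [-0.618, -3.08, -0.0]
wrist_force: [-0.6, -0.7, -2.3]
opening: 0.268
finger_force: 59.7
```

Request:
step_arm:
  targets:
    - {"x": 0,"y": 0,"z": 0.1,"turn": 0}
    - {"x": 0,"y": 0,"z": 0.2,"turn": 0}
    - {"x": 0,"y": 0,"z": 0.2,"turn": 0}
    - {"x": 0,"y": 0,"z": 0.2,"turn": 0}

```text
time: 11.2
tool_pos: [556.1, -177.5, 275.9]
ee_rot: [0.618, 3.08, -0.0]
wrist_force: [-0.3, 0.7, 3.2]
opening: 0.264
finger_force: 60.3
```

The force rose by 5.3 N with the foot at about 62 mm. That is the spring, because lip contact would need the rim at 68 mm. The rim is therefore near 81 mm, which matches vision. I'll press on.

Request:
step_arm:
  targets:
    - {"x": 0,"y": 0,"z": 0.1,"turn": 0}
    - {"x": 0,"y": 0,"z": 0.2,"turn": 0}
    - {"x": 0,"y": 0,"z": 0.3,"turn": 0}
    - {"x": 0,"y": 0,"z": 0.4,"turn": 0}
    - {"x": 0,"y": 0,"z": 0.4,"turn": 0}
    - {"x": 0,"y": 0,"z": 0.4,"turn": 0}

```text
time: 11.8
tool_pos: [556.2, -177.5, 272.1]
ee_rot: [0.618, 3.079, -0.0]
wrist_force: [0.1, 0.4, 7.9]
opening: 0.265
finger_force: 60.8
```

Request:
step_arm:
  targets:
    - {"x": 0,"y": 0,"z": 0.1,"turn": 0}
    - {"x": 0,"y": 0,"z": 0.2,"turn": 0}
    - {"x": 0,"y": 0,"z": 0.3,"turn": 0}
    - {"x": 0,"y": 0,"z": 0.4,"turn": 0}
    - {"x": 0,"y": 0,"z": 0.4,"turn": 0}
    - {"x": 0,"y": 0,"z": 0.4,"turn": 0}

```text
time: 12.4
tool_pos: [556.3, -177.5, 268.5]
ee_rot: [0.617, 3.079, -0.001]
wrist_force: [-0.2, 1.0, 14.4]
opening: 0.268
finger_force: 61.3
```

Request:
step_arm:
  targets:
    - {"x": 0,"y": 0,"z": 0.1,"turn": 0}
    - {"x": 0,"y": 0,"z": 0.1,"turn": 0}
    - {"x": 0,"y": 0,"z": 0.1,"turn": 0}

```text
time: 12.7
tool_pos: [556.4, -177.6, 267.6]
ee_rot: [0.617, 3.078, -0.001]
wrist_force: [-1.9, 1.3, 14.0]
opening: 0.266
finger_force: 61.4
```

Request:
step_arm:
  targets:
    - {"x": 0,"y": 0,"z": 0,"turn": 0}

```text
time: 12.8
tool_pos: [556.4, -177.5, 267.6]
ee_rot: [0.617, 3.078, -0.001]
wrist_force: [-1.2, 0.8, 15.1]
opening: 0.266
finger_force: 61.4
```

Request:
step_arm:
  targets:
    - {"x": 0,"y": 0,"z": 0,"turn": 0}

```text
time: 12.9
tool_pos: [556.4, -177.6, 267.7]
ee_rot: [0.617, 3.078, -0.001]
wrist_force: [-0.9, 1.4, 14.6]
opening: 0.263
finger_force: 61.4
```

Request:
step_arm:
  targets:
    - {"x": 0,"y": 0,"z": 0.08,"turn": 0}
    - {"x": 0,"y": 0,"z": 0.08,"turn": 0}
    - {"x": 0,"y": 0,"z": 0.08,"turn": 0.03}
    - {"x": 0,"y": 0,"z": 0.08,"turn": 0.06}
    - {"x": 0,"y": 0,"z": 0.08,"turn": 0.1}
    - {"x": 0,"y": 0,"z": 0.08,"turn": 0.14}
    - {"x": 0,"y": 0,"z": 0.08,"turn": 0.18}
    - {"x": 0,"y": 0,"z": 0.08,"turn": 0.18}

```text
time: 13.7
tool_pos: [556.5, -177.7, 267.0]
ee_rot: [0.894, 3.009, -0.001]
wrist_force: [-2.5, -0.1, 15.3]
opening: 0.266
finger_force: 61.4
```

```bash
python3 - <<'E'
from h import *
s=status.read_state();print(s['torque'],s['wrist_force'],s['joints'].round(3));plan(556,-177.5,267,77)
E
```

```text
[0.03857619 0.33190116 0.02649633] [-2.53635211 -0.11297046 15.32041538] [-0.448  0.435 -0.17   0.963 -0.     0.129]
pos [ 556.5 -177.7  267. ] yaw 146.92 tilt [ 0.0021 -0.0012 -1.    ] -> shift cm [ 0.05 -0.01 -0.  ] turn 1.2204
```

The die turned 10° with almost no torque, so the lugs are under the lip and free. I'll keep twisting.

Request:
step_arm:
  targets:
    - {"x": 0,"y": 0,"z": 0,"turn": 0.08}
    - {"x": 0,"y": 0,"z": 0,"turn": 0.16}
    - {"x": 0,"y": 0,"z": 0,"turn": 0.24}
    - {"x": 0,"y": 0,"z": 0,"turn": 0.32}
    - {"x": 0,"y": 0,"z": 0,"turn": 0.4}
    - {"x": 0,"y": 0,"z": 0,"turn": 0.48}
    - {"x": 0,"y": 0,"z": 0,"turn": 0.56}
    - {"x": 0,"y": 0,"z": 0,"turn": 0.6}
    - {"x": 0,"y": 0,"z": 0,"turn": 0.6}

```text
time: 14.6
tool_pos: [556.4, -177.7, 267.0]
ee_rot: [1.743, 2.611, 0.0]
wrist_force: [-1.9, -0.5, 15.4]
opening: 0.265
finger_force: 61.3
```

```bash
python3 - <<'E'
from h import *
s=status.read_state();print(s['torque'],s['wrist_force']);plan(556,-177.5,267,77)
E
```

```text
[-0.0029616   0.33523741  0.04138234] [-1.90511808 -0.49979818 15.39022463]
pos [ 556.4 -177.7  267. ] yaw 112.54 tilt [ 0.0021 -0.0012 -1.    ] -> shift cm [ 0.03 -0.04 -0.  ] turn 0.6204
```

Still free. I'll go to about yaw 84°, then feel for the stop in small steps.

Request:
step_arm:
  targets:
    - {"x": 0,"y": 0,"z": 0,"turn": 0.08}
    - {"x": 0,"y": 0,"z": 0,"turn": 0.16}
    - {"x": 0,"y": 0,"z": 0,"turn": 0.24}
    - {"x": 0,"y": 0,"z": 0,"turn": 0.32}
    - {"x": 0,"y": 0,"z": 0,"turn": 0.4}
    - {"x": 0,"y": 0,"z": 0,"turn": 0.45}
    - {"x": 0,"y": 0,"z": 0,"turn": 0.5}
    - {"x": 0,"y": 0,"z": 0,"turn": 0.5}

```text
time: 15.4
tool_pos: [556.3, -177.5, 266.9]
ee_rot: [2.335, 2.099, 0.002]
wrist_force: [-1.8, 2.0, 15.5]
opening: 0.267
finger_force: 61.2
```

```bash
python3 - <<'E'
from h import *
s=status.read_state();print(s['torque'],s['wrist_force']);plan(556,-177.5,267,77)
E
```

```text
[0.32734074 0.46679627 0.05885447] [-1.84827802  2.02196135 15.54766715]
pos [ 556.3 -177.5  266.9] yaw 83.89 tilt [ 1.9e-03 -6.0e-04 -1.0e+00] -> shift cm [-0.01 -0.03 -0.01] turn 0.1202
```

Request:
step_arm:
  targets:
    - {"x": 0,"y": 0,"z": 0,"turn": 0.03}
    - {"x": 0,"y": 0,"z": 0,"turn": 0.06}
    - {"x": 0,"y": 0,"z": 0,"turn": 0.06}

```text
time: 15.7
tool_pos: [556.2, -177.4, 266.8]
ee_rot: [2.397, 2.029, 0.001]
wrist_force: [-2.5, 1.9, 16.2]
opening: 0.27
finger_force: 61.1
```

```bash
python3 - <<'E'
from h import *
s=status.read_state();print(s['torque'],s['wrist_force']);plan(556,-177.5,267,75)
E
```

```text
[0.48516791 0.67094411 0.14644797] [-2.54464733  1.86532062 16.21575803]
pos [ 556.2 -177.4  266.8] yaw 80.5 tilt [ 1.4e-03 -5.0e-04 -1.0e+00] -> shift cm [-0.01 -0.02 -0.02] turn 0.096
```

Request:
step_arm:
  targets:
    - {"x": 0,"y": 0,"z": 0,"turn": 0.02}
    - {"x": 0,"y": 0,"z": 0,"turn": 0.02}

```text
time: 15.9
tool_pos: [556.1, -177.4, 266.8]
ee_rot: [2.417, 2.006, 0.001]
wrist_force: [-4.3, 2.6, 16.5]
opening: 0.264
finger_force: 61.1
```

```bash
python3 - <<'E'
from h import *
s=status.read_state();print(s['torque'],s['wrist_force']);plan(556,-177.5,267,75)
E
```

```text
[0.53838423 0.83308751 0.16772131] [-4.26387813  2.61371209 16.50711487]
pos [ 556.1 -177.4  266.8] yaw 79.38 tilt [ 1.1e-03 -4.0e-04 -1.0e+00] -> shift cm [-0.02 -0.01 -0.02] turn 0.0765
```

Request:
step_arm:
  targets:
    - {"x": 0,"y": 0,"z": 0,"turn": 0.02}
    - {"x": 0,"y": 0,"z": 0,"turn": 0.02}

```text
time: 16.1
tool_pos: [556.0, -177.3, 266.8]
ee_rot: [2.437, 1.982, 0.001]
wrist_force: [-3.8, 2.4, 17.5]
opening: 0.266
finger_force: 61.2
```

```bash
python3 - <<'E'
from h import *
s=status.read_state();print(s['torque'],s['wrist_force'],s['finger_force']);plan(556,-177.5,267,75)
E
```

```text
[0.6082602  1.07589784 0.26898074] [-3.83091018  2.44994557 17.51736325] 61.17337154559209
pos [ 556.  -177.3  266.8] yaw 78.24 tilt [ 8.e-04 -3.e-04 -1.e+00] -> shift cm [-0.02  0.01 -0.02] turn 0.0565
```

The torque is now rising steadily to 0.27 Nm with the axial force at about 19 N, so it is at the stop. I'll raise it gently to let the lugs into the seat.

Request:
step_arm:
  targets:
    - {"x": 0,"y": 0,"z": -0.05,"turn": 0}
    - {"x": 0,"y": 0,"z": -0.1,"turn": 0}
    - {"x": 0,"y": 0,"z": -0.15,"turn": 0}
    - {"x": 0,"y": 0,"z": -0.2,"turn": 0}
    - {"x": 0,"y": 0,"z": -0.25,"turn": 0}
    - {"x": 0,"y": 0,"z": -0.25,"turn": 0}

```text
time: 16.7
tool_pos: [556.0, -177.2, 268.6]
ee_rot: [-2.436, -1.983, -0.001]
wrist_force: [-1.4, 2.8, 9.6]
opening: 0.266
finger_force: 60.3
```

```bash
python3 - <<'E'
from h import *
s=status.read_state();print(s['torque'],s['wrist_force'],s['finger_force']);plan(556,-177.5,267,75)
E
```

```text
[0.60585302 0.4822562  0.18050194] [-1.44482737  2.77936083  9.56173234] 60.291762805481994
pos [ 556.  -177.2  268.6] yaw 78.28 tilt [ 1.e-04  5.e-04 -1.e+00] -> shift cm [-0.03  0.01  0.16] turn 0.0572
```

Request:
step_arm:
  targets:
    - {"x": 0,"y": 0,"z": -0.05,"turn": 0}
    - {"x": 0,"y": 0,"z": -0.05,"turn": 0}
    - {"x": 0,"y": 0,"z": -0.05,"turn": 0}

```text
time: 17.0
tool_pos: [556.0, -177.2, 269.0]
ee_rot: [-2.436, -1.983, -0.0]
wrist_force: [-2.4, 2.6, 8.5]
opening: 0.268
finger_force: 60.2
```

```bash
python3 - <<'E'
from h import *
s=status.read_state();print(s['torque'],s['wrist_force'],s['finger_force']);plan(556,-177.5,267,75)
E
```

```text
[0.63330471 0.44932679 0.19300483] [-2.35095569  2.58320869  8.4953378 ] 60.24407616148437
pos [ 556.  -177.2  269. ] yaw 78.27 tilt [ 0.e+00  5.e-04 -1.e+00] -> shift cm [-0.03  0.01  0.2 ] turn 0.0572
```

Request:
step_arm:
  targets:
    - {"x": 0,"y": 0,"z": -0.05,"turn": 0}
    - {"x": 0,"y": 0,"z": -0.1,"turn": 0}
    - {"x": 0,"y": 0,"z": -0.1,"turn": 0}
    - {"x": 0,"y": 0,"z": -0.1,"turn": 0}

```text
time: 17.4
tool_pos: [555.9, -177.2, 270.0]
ee_rot: [-2.436, -1.983, -0.0]
wrist_force: [-1.4, 2.5, 6.6]
opening: 0.268
finger_force: 60.2
```

```bash
python3 - <<'E'
from h import *
s=status.read_state();print(s['torque'],s['wrist_force'],s['finger_force']);plan(556,-177.5,267,75)
E
```

```text
[0.52842506 0.48532027 0.17433391] [-1.40057586  2.52296277  6.61705199] 60.150515620580336
pos [ 555.9 -177.2  270. ] yaw 78.28 tilt [-1.e-04  5.e-04 -1.e+00] -> shift cm [-0.03  0.01  0.3 ] turn 0.0572
```

The force follows the spring rate, so the lugs are rising into the seat. I'll go a little further to find the seat's end.

Request:
step_arm:
  targets:
    - {"x": 0,"y": 0,"z": -0.05,"turn": 0}
    - {"x": 0,"y": 0,"z": -0.08,"turn": 0}
    - {"x": 0,"y": 0,"z": -0.08,"turn": 0}
    - {"x": 0,"y": 0,"z": -0.08,"turn": 0}

```text
time: 17.8
tool_pos: [555.9, -177.2, 270.7]
ee_rot: [-2.436, -1.982, -0.0]
wrist_force: [-0.7, 2.3, 6.4]
opening: 0.266
finger_force: 60.1
```

```bash
python3 - <<'E'
from h import *
s=status.read_state();print(s['torque'],s['wrist_force'],s['finger_force']);plan(556,-177.5,267,75)
E
```

```text
[0.50840472 0.34015878 0.21752062] [-0.71480192  2.32154594  6.37517861] 60.06796471921916
pos [ 555.9 -177.2  270.7] yaw 78.27 tilt [-3.e-04  6.e-04 -1.e+00] -> shift cm [-0.03  0.02  0.37] turn 0.0571
```

Request:
step_arm:
  targets:
    - {"x": 0,"y": 0,"z": -0.05,"turn": 0}
    - {"x": 0,"y": 0,"z": -0.08,"turn": 0}
    - {"x": 0,"y": 0,"z": -0.08,"turn": 0}
    - {"x": 0,"y": 0,"z": -0.08,"turn": 0}

```text
time: 18.2
tool_pos: [555.9, -177.2, 271.1]
ee_rot: [-2.436, -1.982, -0.0]
wrist_force: [0.1, 5.2, -1.9]
opening: 0.26
finger_force: 59.3
```

```bash
python3 - <<'E'
from h import *
s=status.read_state();print(s['torque'],s['wrist_force'],s['finger_force']);plan(556,-177.5,267,75)
E
```

```text
[0.9579358  0.03899228 0.12711316] [ 0.13188472  5.21802276 -1.918642  ] 59.27549387992258
pos [ 555.9 -177.2  271.1] yaw 78.26 tilt [-7.e-04  8.e-04 -1.e+00] -> shift cm [-0.03  0.01  0.41] turn 0.057
```

The force dropped sharply at TCP z 271, with the foot 24 mm below the rim, so the die is seated. I'll release it and back up.

Request:
step_arm:
  targets:
    - {"x": 0,"y": 0,"z": 0,"turn": 0}
    - {"x": 0,"y": 0,"z": 0,"turn": 0}
    - {"x": 0,"y": 0,"z": 0,"turn": 0}
    - {"x": 0,"y": 0,"z": 0,"turn": 0}
    - {"x": 0,"y": 0,"z": 0,"turn": 0}
  gripper: 0

```text
time: 18.7
tool_pos: [556.1, -177.5, 271.6]
ee_rot: [2.437, 1.982, -0.0]
wrist_force: [-0.6, 0.2, 0.4]
opening: 0.499
finger_force: 0.0
```

Request:
step_arm:
  targets:
    - {"x": 0,"y": 0,"z": -1,"turn": 0}
    - {"x": 0,"y": 0,"z": -3,"turn": 0}
    - {"x": 0,"y": 0,"z": -6,"turn": 0}
    - {"x": 0,"y": 0,"z": -10,"turn": 0}
    - {"x": 0,"y": 0,"z": -10,"turn": 0}
    - {"x": 0,"y": 0,"z": -10,"turn": 0}

```text
time: 19.3
tool_pos: [556.2, -177.5, 372.6]
ee_rot: [2.435, 1.981, 0.001]
wrist_force: [-0.1, 0.3, -0.6]
opening: 0.496
finger_force: 0.0
```

```bash
python3 - <<'E'
from h import *
d=snap('wrist','w9.png');b=snap('scene','s9.png');print(status.read_state()['wrist_force'])
o=np.zeros((400,800,3),np.uint8)
u,v=map(int,proj(d,[556,-177,120]));print(u,v);u=max(u,75);v=min(max(v,75),309)
o[:,:400]=cv2.resize(d['image'][v-75:v+75,u-75:u+75,::-1],(400,400),interpolation=2)
o[:,400:]=cv2.resize(b['image'][115:275,175:335,::-1],(400,400),interpolation=2)
cv2.imwrite('pics/z9.png',o);print(u,v)
E
```

```text
[-0.29190716 -0.50198774 -0.33835876]
252 193
252 193
```

View pics/z9.png

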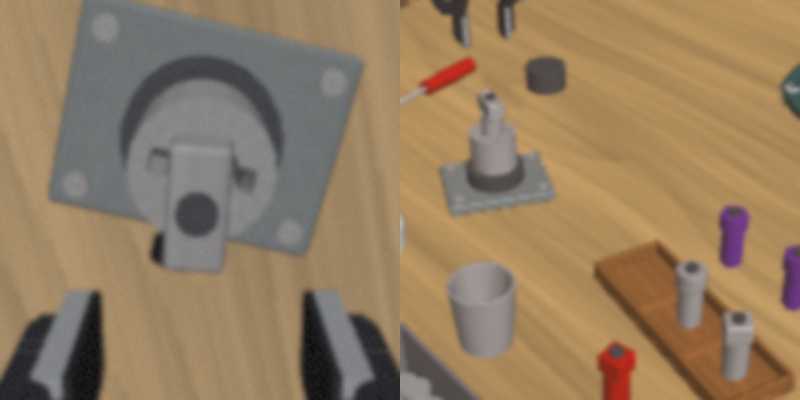

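The die is seated upright in the socket. Its head lies about 80° from the slots seen at (158,160) and (245,178), and the two neighbour dies still stand in the rack. I'll hand it in.

```bash
python3 -c "
from cell import bot
print(bot.close_job())"
```

```text
the job is handed in; nothing more can be done
None
```

The oblong die is locked in the bayonet socket, about 80° from the slots and lifted into its seat, and has been released; pressing peaked at about 20 N by my reading, the neighbour dies still stand in the rack, and the job was handed in at about 19 s.

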